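# Lock the sliding end of a book rack

### The arm

A 6-joint arm with a two-finger parallel gripper is mounted at the origin on a cart in front of the work surface, level with it; the furniture and walls round the work are solid. World frame = base frame: x ahead of the robot, y to its left, z up, the work surface at z = 0. Lengths are in m, angles in rad, forces in N, time in s.
With the tool pointing down it reaches from about 0.35 to 0.775 m from the base axis. Payload 7.3 kg.
Tool frame: the origin (TCP) lies at the centre of the arm's flange, where the gripper is bolted on; the fingertips stand 178 mm ahead of it and the grasp point (between the pads) lies 159 mm ahead of it (tip_extent is the distance from the TCP to the fingertips, in m); z points along the fingers, y is the line along which they close (so a half turn about z gives the same grasp; the last joint's range is limited). The gripper opens to 92 mm and grips with 3 to 60 N. Pads are 19 mm wide; open, the fingers measure 130 mm over their backs; the gripper's body (75 mm by 190 mm) begins 47 mm behind the grasp point.
Start: joints at [-1.302, 0.342, 1.524, -0, 1.275, -0.146], TCP at [0.212, -0.48, 0.405] pointing down, gripper open.
Joint ranges: [-2.53, 2.53], [-0.77, 2.02], [0.04, 2.7], [-1, 4.14], [0.28, 2.66], [-3.11, 3.11]. Speed limits (rad/s): [2.57, 2.57, 3.14, 3.14, 3.14, 3.14].

### API

Orientations are given as [roll, pitch, yaw] about the fixed x, y, z axes, in that order (R = Rz(yaw) Ry(pitch) Rx(roll)).
In Python, from cell import * gives the robot as it stands.
- The arm moves only by the tool arm_command, never from a script. Its arguments are lists of equal length, an entry for each row: "xyz": the shift along the world's x, y, z in mm, a list of three; "spin": the turn about the world's z in degrees. In form: {"xyz": [[tx, ty, tz], ...], "spin": [spin, ...]}. A call has 1 to 20 rows; each row shifts and turns the commanded pose from where the row before left it; what a row does not reach is not made up. A row lasts 1/10 s, in which the tool goes at most 50 mm and 8.59 degrees, less where a joint would pass 70% of its speed; a pose out of reach is approached as far as the arm can. A call with a gripper value outside its range is refused whole. "jaw" is the opening, from -1 (shut) to 1 (fully open), set as the call begins (left out, the last holds). The fingers move at their own pace and stop on an object; "squeeze" is the grip in N (left out, the last holds). Time passes only in rows, so rows that do not move let the fingers close. It gives the time, the measured TCP pose, the force, the opening and the grip force at its end, in the units of the state.
- observe(): the state, without advancing time (a new reading comes with each control period).
- read_camera(name): name is "scene" or "top" or "wrist"; returns a dict with "img" (384x512x3 uint8, red, green, blue), "depth" (384x512 float32, m along the optical axis (not along the pixel's ray), 0 where there is no reading), "fx", "fy", "cx", "cy" (pixels), "world_from_camera" (4x4, takes a point from camera to world coordinates). Camera axes: x right, y up, looking along -z (the intrinsics and any distortion apply to the point x, -y, -z); pixel columns grow to the right and rows downward; lengths in m; the calibration is good to about 2 mm. A picture is of the moment at which its call begins.
- hand_in(): hands the job in; it is judged then, once.
The state is a dict: "time": time; "qpos": joint angles; "qvel": joint speeds; "joint_efforts": joint torques, N m; "tool_pos": TCP position; "tool_rot": TCP orientation; "contact_force": force on the tool from outside, world axes, zero at the start; "torque": the same for the moment, N m; "opening": finger opening in m; "grip_force": force on a finger pad.
Only numpy, scipy, OpenCV 4.12 (cv2) and the standard library are available. Lean on these libraries where they do the work, as an engineer would, in place of code of your own. Each camera call takes 0.05 s, during which the arm holds its last target. There are 200 camera calls.

### The job

Close up the book rack: using the fingers only, push its sliding end along the rack towards the standing books until its spring plunger drops into the notch of the strip below, and leave it locked there. Only push it, never pinch it and keep off the plunger's knob; the books stay standing and everything else stays where it is.

Things in the scene. Friction and masses are not known exactly. Their poses are not given: they have to be found in the camera images.
- book_rack: Wooden book rack, fixed: board 135 x 440 mm, its top 20 mm above the desk. Origin: under the board's middle, at desk height; x away from the robot, y along the rack towards the books, z up. Fixed upright end at y = +200 mm, 140 mm high; three loose books stand between y = +101 and +191 mm, tops to 133 mm. In a metal channel along x = -55 mm lies a steel strip with one V notch.
- slide (a joint): Sliding end's position along the rack, m: 0 far from the books, growing along +y to a dead stop at 0.24. Starts at 0.00 to 0.10; the notch is at 0.180 to 0.230, different each run. Drag about 3 N. At the notch the resistance dips to nothing as the plunger falls in and pulls the slide 7 mm on; then it rises, and 10 N forces it out, either way. It stays where it is left.
- push_face (a point): Point on the sliding end's pushing face (looking to the rack's -y, away from the books), 85 mm above the desk, at rack x = +20 mm; moves with the slide. The sliding end is an upright wooden plate, rack x -42 to +61 mm, 12 mm thick along y, top 126 mm above the desk, with a dark metal block 30 x 40 x 24 mm at its -x edge (top 60 mm above the desk) carrying the plunger.
- plunger (a joint): Spring plunger in the sliding end's metal block, m: about 0.001 while its tip rides on the strip, growing downwards; about 0.0075 when it has dropped home into the notch; negative if lifted. The V notch is 8 mm deep and 16 mm wide.
- plunger_knob: Brass knob of the plunger, 18 mm across and 12 mm high, standing over the metal block, its top about 82 mm above the desk (7 mm lower when home). Origin: middle of its underside. Not to be touched.
- slide_near: The half of the sliding end that faces away from the books (the half to push on). Origin: on the board under the middle of the plate.
- slide_far: The half of the sliding end that faces the books. Same origin as slide_near.
- shelf_book_0: Book standing upright next to the rack's fixed end, 28 mm thick, 112 mm tall, 90 mm deep. Origin: middle of its underside.
- shelf_book_1: Middle book, upright, 34 mm thick, 105 mm tall, 94 mm deep. Origin: middle of its underside.
- shelf_book_2: Book standing nearest the sliding end, upright, 26 mm thick, 113 mm tall, 88 mm deep. Origin: middle of its underside.
- ink_bottle: Bystander: squat ink bottle, 52 mm across, 58 mm tall, in front of the rack. Origin: middle of its underside.
- pencil_sharpener: Bystander: round brass sharpener, 29 mm across, 25 mm tall, in front of the rack. Origin: middle of its underside.
- rubber_stamp_1: Bystander: turned wooden hand stamp, 38 mm across, 74 mm tall, in front of the rack. Origin: middle of its underside.
- bell: Bystander: brass hand bell, 62 mm across, 93 mm tall, behind the rack. Origin: middle of its underside.
- hourglass_base: Bystander: sand timer, 56 mm across, 100 mm tall, behind the rack's book end. Origin: middle of its underside.
- stapler: Bystander: desk stapler, 37 x 144 x 53 mm, at the left front. Origin: middle of its underside.
There are look-alikes about, which are no part of the job. Leave any turquoise look-alike of the shelf_book_0 alone.

How it is judged:
At the end, for the whole second after the job is handed in: The plunger is down in the notch by more than 5 mm (it can drop nowhere else), the slide is at rest, the books stand upright (within 0.12 rad) (value of joint plunger above 0.005 m and value of joint slide between 0.17 and 0.238 m and velocity of joint slide between -0.005 and 0.005 m/s and angle between each of shelf_book_0, shelf_book_1, shelf_book_2's own z axis and vertical below 0.12 rad); the robot touches nothing.
It fails at once if the sliding end is pinched (both of its faces pressed by the fingers at once) (contact force between each of slide_near, slide_far and the fingers above 0.7 N).
It fails at once if the sliding end is pushed with anything but the fingers (contact force between any of slide_near, slide_far and the arm above 1 N).
It fails at once if the plunger's knob is touched or lifted (contact force between plunger_knob and the arm above 0.5 N or contact force between plunger_knob and the fingers above 0.5 N or value of joint plunger below -0.0025 m).
It fails at once if a book is moved by more than 12 mm or tipped (distance of any of shelf_book_0, shelf_book_1, shelf_book_2 from where it was at the start of the episode above 0.012 m or angle between any of shelf_book_0, shelf_book_1, shelf_book_2's own z axis and vertical above 0.2 rad).
It fails at once if a bystander is moved by more than 20 mm (distance of any of ink_bottle, pencil_sharpener, rubber_stamp_1, bell, hourglass_base, stapler from where it was at the start of the episode above 0.02 m).
It also fails if it takes over 53 s, if anything falls off the work surface, if the arm or the gripper's body presses on something with over 40 N, if the wrist force passes 120 N, or if a joint passes its speed limit or range.

## Working session

There is one attempt and no reset: what is moved stays moved. The work goes in short steps, Python scripts to look and compute and a tool call to move; the robot and the scene stay as the last step left them, time stands still between calls to the robot, and variables do not carry over. Pictures are saved under pics/ and viewed, at most 10 in all, crops included, and the job is handed in when it is done.

Besides the shell and the picture viewer there is one more tool, called after "Emit:" by a JSON object that holds its "fn" and its "kwargs", one argument or row to a line. arm_command: Moves the arm, as the interface text tells. Its arguments: {"type":"object","properties":{"xyz":{"type":"array","items":{"type":"array","items":{"type":"number"}}},"spin":{"type":"array","items":{"type":"number"}},"jaw":{"type":"number"},"squeeze":{"type":"number"}},"required":["xyz","spin"]}

```bash
mkdir -p pics
cat > h.py <<'E'
from cell import *
import numpy as np, cv2
def grab(n):
    c=read_camera(n); d=c["depth"]; v,u=np.mgrid[:d.shape[0],:d.shape[1]]
    P=np.stack([(u-c["cx"])/c["fx"]*d,-(v-c["cy"])/c["fy"]*d,-d,np.ones_like(d)],-1)@np.array(c["world_from_camera"]).T
    P=P[...,:3]; P[d==0]=np.nan
    return c["img"],P
E
python3 - <<'E'
from h import *
for n in("scene","top"):
    i,P=grab(n); cv2.imwrite(f"pics/{n}0.png",i[...,::-1]); np.save(n+"0.npy",P)
s=observe(); print(s["time"],s["tool_pos"],s["tool_rot"],s["opening"],s["contact_force"])
E
```

```text
0.1 [ 0.21157688 -0.48035218  0.40412198] [-3.14023503e+00 -2.11645821e-04  4.14828428e-01] 0.09177564610191462 [ 1.00784971 -0.04205466 -0.44373233]
```

View pics/scene0.png

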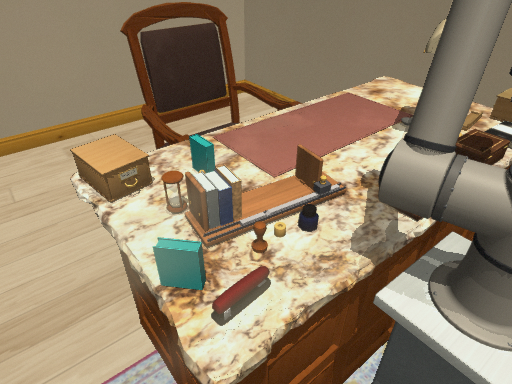

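View pics/top0.png

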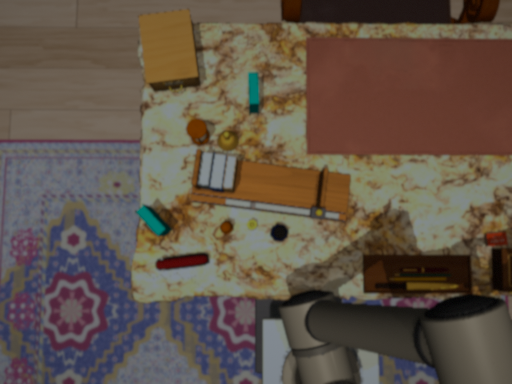

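The scene and top views show the rack with its books at top px (217,171), the sliding plate at (322,187) and the knob at (319,212). Possible confusions are the turquoise look-alikes at (253,92) and (155,220) and the rack's fixed end at (197,165). The sliding end is the free plate at (322,187) with the knob beside it. I'll measure it and check with a crop.

Run:
```python
from h import *
P=np.load("top0.npy"); i=cv2.imread("pics/top0.png")
win=np.zeros(P.shape[:2],bool); win[145:228,183:360]=1
z=P[...,2]
print("desk z",np.nanmedian(z[230:250,150:200]))
m=win&(z>.012)&(z<.028)
c=cv2.findNonZero(m.astype(np.uint8))
n,l,st,ce=cv2.connectedComponentsWithStats((win&(z>.012)).astype(np.uint8))
k=1+np.argmax(st[1:,4]); pts=P[(l==k)&m][:,:2].astype(np.float32)*1000
r=cv2.minAreaRect(pts); print("rect",r, cv2.boxPoints(r))
w2=win.copy(); w2[:,:300]=0
for a,b in((.118,.135),(.055,.09),(.03,.118)):
    q=P[w2&(z>a)&(z<b)]*1000
    print(a,len(q),q.mean(0),q.min(0),q.max(0)); 
    if a!=.03: print(cv2.minAreaRect(q[:,:2].astype(np.float32)))
w3=win.copy(); w3[:,260:]=0
q=P[w3&(z>.095)]*1000; print("books",q.min(0),q.max(0))
# others tall stuff
for name,(u,v) in dict(ink=(279,232),sharp=(253,225),stamp=(226,227),bell=(228,139),hg=(197,130),tray=(415,270)).items(): print(name,P[v,u]*1000)
cv2.imwrite("pics/crop.png",cv2.resize(i[140:245,180:360],None,fx=4,fy=4,interpolation=cv2.INTER_CUBIC))
```

```text
desk z -0.000589212964776209
rect ((510.34283447265625, 137.27084350585938), (440.322509765625, 135.3699951171875), 82.74174499511719) [[415.3846  -72.57475]
 [549.66986 -89.67766]
 [605.301   347.11646]
 [471.0158  364.21936]]
0.118 185 [502.24947113   3.39010886 124.89967946] [453.44628727  -8.7185936  118.04890074] [553.32367457  13.81319364 132.8072292 ]
((503.1001281738281, 2.9485435485839844), (12.353398323059082, 100.63426208496094), 82.54574584960938)
0.055 213 [455.17573492  11.64403908  67.16028957] [422.24864587  -8.84021542  55.00840589] [549.25945653  32.53604456  89.81854883]
((486.03912353515625, 3.6282405853271484), (39.99763488769531, 125.16510772705078), 81.13916778564453)
0.03 455 [458.87932767   7.53020202  58.66099221] [418.20949327 -65.2197265   30.02007147] [549.45574842  57.33235935 117.49991307]
books [495.64385702 231.28411457  95.29418572] [599.5166472  344.86584186 145.96398845]
ink [387.09550063 116.60531044  60.42340575]
sharp [406.81771003 186.87872642  18.04644353]
stamp [399.81863403 258.76926415  75.60990693]
bell [642.15866413 256.67152141  56.92389881]
hg [656.39001429 336.81946561 104.83414331]
tray [ 283.42893168 -264.32886962   10.77225304]
```

View pics/crop.png

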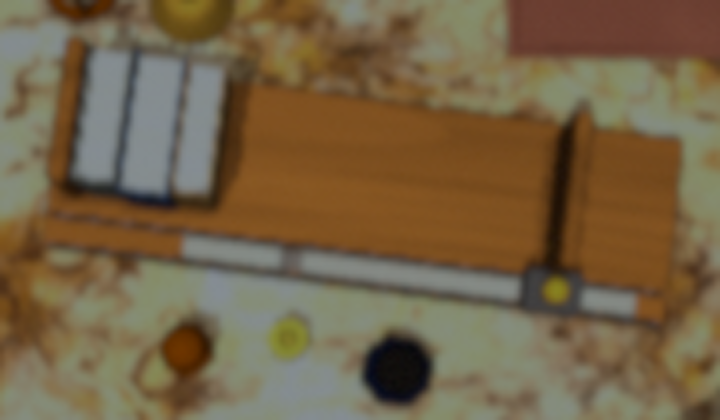

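The crop confirms the choice: the plate and its dark block with the brass knob are at crop (557,290), and the strip's notch mark is at (292,258). The rack fit came out at 440.3 x 135.4 mm, which agrees with the given size. Next I'll work out the distances, while moving high above the start point.

```bash
cat >> h.py <<'E'
C=np.array([510.3,137.3]); a=np.radians(-7.26); ex=np.array([np.cos(a),np.sin(a)]); ey=np.array([-np.sin(a),np.cos(a)])
def rack(p): d=np.asarray(p)[...,:2]-C; return np.stack([d@ex,d@ey],-1)
E
python3 - <<'E'
from h import *
P=np.load("top0.npy")*1000; i=cv2.imread("pics/top0.png")
print("plate",rack([503.1,2.9]))
k=P[209:216,315:324].reshape(-1,3); k=k[k[:,2]>70]; print("knob",rack(k).mean(0),k[:,2].mean())
R=rack(P); z=P[...,2]
for y in np.arange(-40,120,4):
    m=(abs(R[...,0]+55)<4)&(abs(R[...,1]-y)<2)&(z<40); 
    if m.any(): print(y,i[m].mean().round(),z[m].mean().round(1),end=" | ")
E
```

```text
plate [   9.84213393 -134.23238208]
knob [ -55.12999206 -133.75237637] 80.91754040486056
-40 130.0 31.4 | -36 130.0 35.0 | -32 126.0 32.2 | -28 131.0 30.9 | -24 131.0 32.0 | -20 131.0 33.1 | -16 130.0 32.5 | -12 127.0 33.3 | -8 128.0 33.1 | -4 131.0 32.8 | 0 131.0 31.8 | 4 131.0 33.2 | 8 129.0 32.4 | 12 128.0 32.9 | 16 131.0 32.6 | 20 132.0 32.1 | 24 131.0 32.0 | 28 130.0 33.5 | 32 127.0 30.1 | 36 119.0 31.5 | 40 102.0 26.8 | 44 95.0 26.8 | 48 93.0 27.6 | 52 103.0 30.7 | 56 124.0 31.3 | 60 133.0 32.8 | 64 132.0 31.3 | 68 133.0 31.8 | 72 129.0 32.6 | 76 130.0 35.3 | 80 132.0 28.9 | 84 132.0 32.3 | 88 132.0 31.7 | 92 130.0 31.9 | 96 128.0 33.5 | 100 128.0 32.6 | 104 132.0 32.6 | 108 132.0 32.2 | 112 131.0 31.8 | 116 124.0 34.1 |
```

Emit:
{"fn": "arm_command", "kwargs": {
  "xyz": [
    [20,30,0],
    [20,30,0],
    [20,30,0],
    [20,30,0],
    [20,30,0],
    [20,30,0],
    [20,30,0],
    [20,30,0],
    [20,30,0],
    [20,30,0],
    [20,30,0],
    [20,30,0],
    [20,30,0],
    [20,30,0],
    [16,26,0],
    [0,0,0],
    [0,0,0]
  ],
  "spin": [4.5,4.5,4.5,4.5,4.5,4.5,4.5,4.5,4.5,4.5,4.5,4.5,4.9,0,0,0,0],
  "jaw": -1,
  "squeeze": 10
}}

```text
time: 1.8
tool_pos: [0.5075, -0.0341, 0.4042]
tool_rot: [-3.14, 0.0, 1.444]
contact_force: [-0.4, 0.5, 0.4]
opening: 0.0005
grip_force: 0.0
```

The notch is at rack y ≈ +46 and the plunger at -134, so the travel is about 180 mm, which is inside the given range. I'll lower the fingers behind the plate and start pushing.

Emit:
{"fn": "arm_command", "kwargs": {
  "xyz": [
    [0,0,-30],
    [0,0,-30],
    [0,0,-30],
    [0,0,-30],
    [0,0,-28],
    [0,0,0],
    [0,0,0],
    [0.5,4,0],
    [0.5,4,0],
    [0.25,2,0],
    [0.25,2,0],
    [0.25,2,0],
    [0.25,2,0],
    [0.25,2,0],
    [0.25,2,0],
    [0.25,2,0],
    [0.25,2,0]
  ],
  "spin": [0,0,0,0,0,0,0,0,0,0,0,0,0,0,0,0,0]
}}

```text
time: 3.5
tool_pos: [0.5106, -0.0108, 0.2567]
tool_rot: [-3.142, 0.001, 1.443]
contact_force: [-0.5, -5.0, 0.1]
opening: 0.0002
grip_force: 2.5
```

Run:
```python
from h import *
s=observe(); print(s["time"],rack(s["tool_pos"][:2]*1000 if hasattr(s["tool_pos"],'shape') else np.array(s["tool_pos"])[:2]*1000),s["contact_force"])
i,P=grab("scene"); cv2.imwrite("pics/s1.png",cv2.resize(i[90:260,130:390],None,fx=3,fy=3)[...,::-1])
```

```text
3.5 [  18.99339284 -146.86465788] [-0.5371744  -5.03587771  0.10419675]
```

View pics/s1.png

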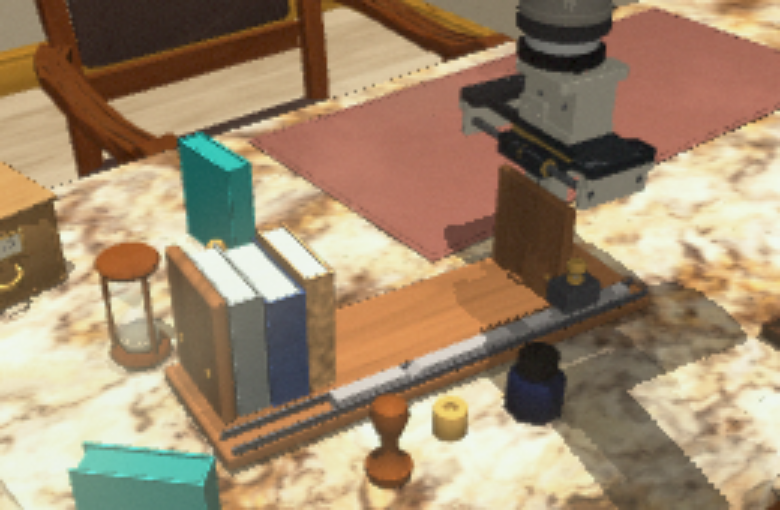

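The crop shows the closed fingers behind the plate at (565,190), clear of the knob at (577,268). The force is about 5 N, so they are in contact and pushing. I'll push most of the way now.

Emit:
{"fn": "arm_command", "kwargs": {
  "xyz": [
    [0.5,4,0],
    [1,8,0],
    [1,8,0],
    [1,8,0],
    [1,8,0],
    [1,8,0],
    [1,8,0],
    [1,8,0],
    [1,8,0],
    [1,8,0],
    [1,8,0],
    [1,8,0],
    [1,8,0],
    [1,8,0],
    [1,8,0],
    [1,8,0],
    [1,8,0],
    [1,8,0],
    [0.5,4,0],
    [0.25,2,0]
  ],
  "spin": [0,0,0,0,0,0,0,0,0,0,0,0,0,0,0,0,0,0,0,0]
}}

```text
time: 5.55
tool_pos: [0.529, 0.1355, 0.2567]
tool_rot: [3.141, 0.0, 1.443]
contact_force: [1.1, -5.1, 0.6]
opening: 0.0005
grip_force: 2.4
```

```bash
cat > look.py <<'E'
from h import *
s=observe(); print(s["time"],rack(np.array(s["tool_pos"])[:2]*1000),s["contact_force"])
i,P=grab("scene"); P=P*1000; R=rack(P); z=P[...,2]
m=(abs(R[...,0]+55)<14)&(abs(R[...,1])<150)&(z>66)&(z<95)
hsv=cv2.cvtColor(i,cv2.COLOR_RGB2HSV); 
print("knob",m.sum(),R[m].mean(0),z[m].mean(),z[m].max())
m=(abs(R[...,0]-10)<60)&(abs(R[...,1])<98)&(z>85)&(z<126); q=R[m][:,1]; print("far face",np.percentile(q,[50,90]))
E
python3 look.py
```

```text
5.55 [18.82373248  0.59969586] [ 1.11138254 -5.05370004  0.59573051]
knob 38 [-55.649713    19.16689503] 77.53114089532494 81.1961328805746
far face [22.32824134 23.67923563]
```

Emit:
{"fn": "arm_command", "kwargs": {
  "xyz": [
    [0.25,2,0],
    [0.25,2,0],
    [0.25,2,0],
    [0.25,2,0],
    [0.25,2,0],
    [0.25,2,0],
    [0.25,2,0],
    [0.25,2,0],
    [0.13,1,0],
    [0.13,1,0],
    [0,0,0]
  ],
  "spin": [0,0,0,0,0,0,0,0,0,0,0]
}}

```text
time: 6.7
tool_pos: [0.5311, 0.1537, 0.2567]
tool_rot: [3.141, -0.0, 1.443]
contact_force: [0.2, -3.0, -0.4]
opening: 0.0006
grip_force: 1.2
```

```bash
python3 look.py
```

```text
6.7 [18.60969877 18.90083367] [ 0.20726589 -3.00628401 -0.37437792]
knob 41 [-55.55896905  37.36967925] 77.18759293497568 86.24670213913477
far face [40.7668575  41.95975791]
```

Centre is now about 35, and the drop should start near 39. I'll go on in 1 mm steps, stopping to check the force.

Emit:
{"fn": "arm_command", "kwargs": {
  "xyz": [
    [0.13,1,0],
    [0.13,1,0],
    [0.13,1,0],
    [0,0,0]
  ],
  "spin": [0,0,0,0]
}}

```text
time: 7.15
tool_pos: [0.5313, 0.157, 0.2566]
tool_rot: [-3.141, -0.0, 1.443]
contact_force: [0.3, -0.5, 0.6]
opening: 0.0005
grip_force: 0.0
```

```bash
python3 look.py
```

```text
7.15 [18.30303583 22.20097879] [ 0.25025043 -0.46367667  0.59203325]
knob 37 [-55.89270921  44.40424164] 72.69969752538618 77.01154683049072
far face [47.44154954 48.78420197]
```

The force fell to zero, the slide jumped about 7 mm and the knob dropped. I'll back off, lift clear and verify.

Emit:
{"fn": "arm_command", "kwargs": {
  "xyz": [
    [-0.6,-5,0],
    [-2.5,-20,0],
    [-2.5,-20,0],
    [0,0,40],
    [0,0,40],
    [0,0,40],
    [-2.5,-30,10],
    [-2.5,-40,0],
    [-2.5,-40,0],
    [0,0,0],
    [0,0,0]
  ],
  "spin": [0,0,0,0,0,0,0,0,0,0,0]
}}

```text
time: 8.3
tool_pos: [0.5182, 0.0008, 0.3867]
tool_rot: [-3.141, -0.0, 1.44]
contact_force: [0.2, -0.4, 0.5]
opening: 0.0004
grip_force: 0.0
```

```bash
python3 look.py
python3 - <<'E'
from h import *
i,P=grab("scene"); cv2.imwrite("pics/s2.png",cv2.resize(i[110:270,130:390],None,fx=3,fy=3)[...,::-1])
E
```

```text
8.3 [  25.11216319 -134.42949619] [ 0.19229738 -0.35499417  0.52959243]
knob 36 [-55.01095991  46.62412606] 71.67302861653697 86.92247741994296
far face [50.09123933 51.13202256]
```

View pics/s2.png

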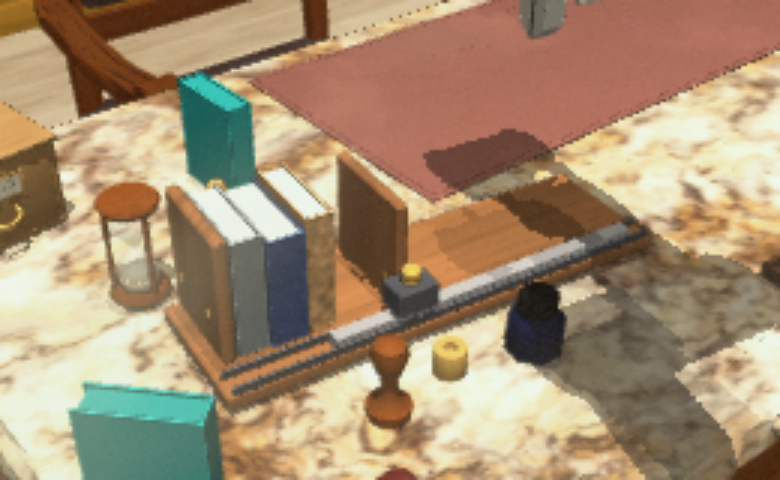

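The crop shows the knob at (411,272) sitting low on its block, and the plate's far face is at 50–51, so its centre is about 45 against the notch at 46. The books are upright and the gripper is clear.

```bash
python3 -c "
from cell import *
print(hand_in())"
```

```text
the job is handed in; nothing more can be done
None
```

The sliding end was pushed about 180 mm to the notch, where the knob dropped and the push force fell to zero; the last picture shows it locked there, books upright and gripper clear, and the job is handed in (no verdict was returned).

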